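# Re-rack a socket set for the sale

## Task

This socket set is going up for sale, but it stands in mixed order in the old wooden tray. Move the four sockets to the metal carrying rack, each standing upright in a pocket of its own, in order of size: the largest in the pocket next to the carrying handle, then down to the smallest at the far end. Leave the jar, the wrench and the mug where they are.

Things in the scene. Friction and masses are not known exactly. Their poses are not given: they have to be found in the camera images.
- socket_a_mid (a point): the smallest of four loose dark steel impact sockets (round, dark, upright, open at the top): 30 mm diameter, 60 mm tall. The point is its centre, on its axis half-way up; z up along its axis. At the start it stands in one of the pockets of the old wooden tray, whose lips reach 14 mm above the table and which looks like the metal rack in wood (row of four pockets, same sizes and 6 mm floor, standing near it and about parallel to it, no handle)
- socket_b_mid (a point): the second smallest of four loose dark steel impact sockets (round, dark, upright, open at the top): 38 mm diameter, 65 mm tall. The point is its centre, on its axis half-way up; z up along its axis. At the start it stands in one of the pockets of the old wooden tray, whose lips reach 14 mm above the table and which looks like the metal rack in wood (row of four pockets, same sizes and 6 mm floor, standing near it and about parallel to it, no handle)
- socket_c_mid (a point): the second largest of four loose dark steel impact sockets (round, dark, upright, open at the top): 46 mm diameter, 70 mm tall. The point is its centre, on its axis half-way up; z up along its axis. At the start it stands in one of the pockets of the old wooden tray, whose lips reach 14 mm above the table and which looks like the metal rack in wood (row of four pockets, same sizes and 6 mm floor, standing near it and about parallel to it, no handle)
- socket_d_mid (a point): the largest of four loose dark steel impact sockets (round, dark, upright, open at the top): 54 mm diameter, 75 mm tall. The point is its centre, on its axis half-way up; z up along its axis. At the start it stands in one of the pockets of the old wooden tray, whose lips reach 14 mm above the table and which looks like the metal rack in wood (row of four pockets, same sizes and 6 mm floor, standing near it and about parallel to it, no handle)
- rack: the fixed bare-metal carrying rack, empty at the start: a flat plate 82 x 380 mm, 6 mm thick, with a row of four square pockets, each 70 x 70 mm inside, between lips and dividers 6 mm thick that stand 8 mm above the plate (14 mm above the table). Origin: centre of its underside, at table height; its y axis runs along the row, x across it, z up. Pocket centres lie at y = -114, -38, +38 and +114 mm, x = 0; the pocket floor is at z = 6 mm
- handle: the upright steel bow handle with a black grip, fixed on one end of the metal rack (at rack y = +172 or -172 mm, differing from start to start; a low flat metal bar lies at the other end). It is 70 mm wide across the rack, 22 mm along it, and reaches 81 mm above the table. Origin: under its middle, on the rack's plate 6 mm above the table
- jar: bystander: a closed glass jar, 72 mm diameter, 100 mm tall; origin at the centre of its underside
- wrench: bystander: a steel wrench 220 mm long lying flat; origin at its underside, x along its length
- mug: bystander: a white mug, 80 mm diameter, 90 mm tall; origin at the centre of its underside
There are look-alikes about, which are no part of the job. Leave any blue or pink look-alike of the part that bears socket_c_mid alone.

How it is judged:
By the outcome, as a careful person would: the job done as asked, in the order asked, and still so for the second after the job is handed in, with the robot touching nothing.
It also fails if it takes over 93 s, if anything falls off the work surface, if the arm or the gripper's body presses on something with over 40 N, if the wrist force passes 120 N, or if a joint passes its speed limit or range.

## Robot

A 6-joint arm with a two-finger parallel gripper is mounted at the origin on the work surface. World frame = base frame: x ahead of the robot, y to its left, z up, the work surface at z = 0. Lengths are in m, angles in rad, forces in N, time in s.
With the tool pointing down it reaches from about 0.3 to 0.775 m from the base axis. Payload 14.6 kg.
Tool frame: the origin (TCP) lies at the very end of the fingers, on their centre line; the grasp point (between the pads) lies 19 mm behind it; z points along the fingers, y is the direction in which the jaws open and shut (so a half turn about z gives the same grasp; the last joint's range is limited). The gripper opens to 85 mm and grips with 20 to 120 N. Pads are 22 mm wide; open, the fingers measure 114 mm over their backs; the gripper's body (76 mm by 85 mm) begins 54 mm behind the grasp point. The pads swing forward as they close: fully open they stand 13 mm farther back than shut.
Start: joints at [-1.231, 0.3, 1.521, -0, 1.321, -0.067], TCP at [0.218, -0.505, 0.205] pointing down, gripper open.
Joint ranges: [-3.03, 3.03], [-0.79, 2.21], [0.23, 2.52], [-1.04, 4.18], [0, 3.07], [-2.55, 2.55]. Speed limits (rad/s): [2.22, 2.22, 2.57, 3.14, 3.14, 3.14].

## Interface

Orientations are given as a rotation vector (axis times angle).
In Python, from bench import readout, viewer, bot gives the robot as it stands. The module is installed in compiled form; this text tells all that it offers.
- The arm moves only by the tool drive_tool, never from a script. Its argument "plan" is one flat list of numbers, 4 for each row, row after row: the shift along the tool's x, y, z in m, then the turn about the tool's z in rad. In form: [dx, dy, dz, twist, dx, dy, dz, twist, ...]. A call has 1 to 10 rows; each row is the pose to reach, as a shift and turn from the pose commanded when the call began, along the tool's axes at that moment; what a row does not reach only later rows make up. A row lasts 1/10 s, in which the tool goes at most 50 mm and 8.59 degrees, less where a joint would pass 70% of its speed; a pose out of reach is approached as far as the arm can. A call with a gripper value outside its range is refused whole. "gripper" is the opening in per cent of the stroke, from 0 (shut) to 100 (fully open), set as the call begins (left out, the last holds). The fingers move at their own pace and stop on an object; "newtons" is the grip in N (left out, the last holds). Time passes only in rows, so rows that repeat a pose let the fingers close. It gives the time, the measured TCP pose, the force and the opening at its end, in the units of the state.
- readout.get_state(): the state, without advancing time (a new reading comes with each control period).
- viewer.camera(name): name is "scene" or "top" or "wrist"; returns (picture, depth): 480x640x3 uint8, blue, green, red; 480x640 float32, m along the optical axis (not along the pixel's ray), 0 where there is no reading.
- viewer.get_calibration(name): a dict with "fx", "fy", "cx", "cy" (pixels), "R" (3x3) and "t" (3): a world point X has camera coordinates R X + t; the wrist camera has in their place "T_tool_cam" (4x4, takes a point from camera to tool coordinates, whose origin is the TCP and whose axes are the flange's). Camera axes: x right, y down, z forward; pixel columns grow to the right and rows downward; lengths in m; the calibration is good to about 2 mm. A picture is of the moment at which its call begins: read the wrist's pose just before it. get_calibration takes no time and is no camera call.
- bot.sign_off(): hands the job in, once; it reports no verdict.
The state is a dict: "clock": time; "qpos": joint angles; "dq": joint speeds; "effort": joint torques, N m; "position": TCP position; "tcp_rot": TCP orientation; "force": force on the tool from outside, world axes, zero at the start; "torque": the same for the moment, N m; "finger_gap": opening from 0.0 (shut) to 1.0 (fully open).
Only numpy, scipy, OpenCV 4.12 (cv2) and the standard library are available. Lean on these libraries where they do the work, as an engineer would, in place of code of your own. Each camera call takes 0.05 s, during which the arm holds its last target.

## Working session

There is one attempt and no reset: what is moved stays moved. The work goes in short steps, Python scripts to look and compute and a tool call to move; the robot and the scene stay as the last step left them, time stands still between calls to the robot, and variables do not carry over. Pictures are saved under pics/ and viewed, and the job is handed in when it is done.

Besides the shell and the picture viewer there is one more tool, called as name(argument=value, ...) on one line, values as JSON. drive_tool: Moves the arm, as the interface text tells. Its arguments: {"type":"object","properties":{"plan":{"type":"array","items":{"type":"number"}},"gripper":{"type":"number"},"newtons":{"type":"number"}},"required":["plan"]}

```bash
mkdir -p pics; ls; python3 - <<'E'
from bench import readout, viewer
import cv2,numpy as np
s=readout.get_state();print({k:np.round(v,3) for k,v in s.items()})
for n in("scene","top"):
    p,d=viewer.camera(n);cv2.imwrite(f"pics/{n}0.png",p);np.save(f"{n}0.npy",d);print(n,viewer.get_calibration(n))
print(viewer.get_calibration("wrist"))
E
```

```text
pics
{'clock': np.float64(0.0), 'qpos': array([-1.231,  0.3  ,  1.522, -0.   ,  1.321, -0.067]), 'dq': array([-0.001, -0.001, -0.   , -0.001,  0.001,  0.002]), 'effort': array([ 0.000e+00, -5.435e+01, -3.618e+01, -0.000e+00,  4.000e-03,
        0.000e+00]), 'position': array([ 0.218, -0.505,  0.204]), 'tcp_rot': array([-3.076, -0.634,  0.   ]), 'force': array([0.692, 0.005, 0.282]), 'torque': array([ 0.007,  0.023, -0.026]), 'finger_gap': np.float64(1.003)}
scene {'fx': 469.71723176477843, 'fy': 469.71723176477843, 'cx': 319.3224272844435, 'cy': 239.32243001407937, 'R': array([[ 0.37561173,  0.92677314, -0.00271451],
       [ 0.54912467, -0.22491221, -0.80490782],
       [-0.74657747,  0.30084221, -0.59339366]]), 't': array([-0.1846485 , -0.22977302,  1.41332667])}
top {'fx': 556.180474287711, 'fy': 556.180474287711, 'cx': 319.9663303864062, 'cy': 240.04732926812105, 'R': array([[-0.0242316 , -0.99957088, -0.01645876],
       [-0.99769011,  0.02522455, -0.06307268],
       [ 0.06346078,  0.01489239, -0.99787321]]), 't': array([0.01981201, 0.52144903, 1.28890811])}
{'fx': 347.141416789316, 'fy': 347.141416789316, 'cx': 322.1547287715412, 'cy': 239.56082423976994, 'T_tool_cam': array([[ 2.59673134e-04, -9.59887275e-01, -2.80386075e-01,
         6.94744552e-02],
       [ 9.99999608e-01,  4.86635856e-04, -7.39846066e-04,
         3.83703523e-04],
       [ 8.46614742e-04, -2.80385773e-01,  9.59887025e-01,
        -1.67143283e-01],
       [ 0.00000000e+00,  0.00000000e+00,  0.00000000e+00,
         1.00000000e+00]])}
```

View pics/scene0.png

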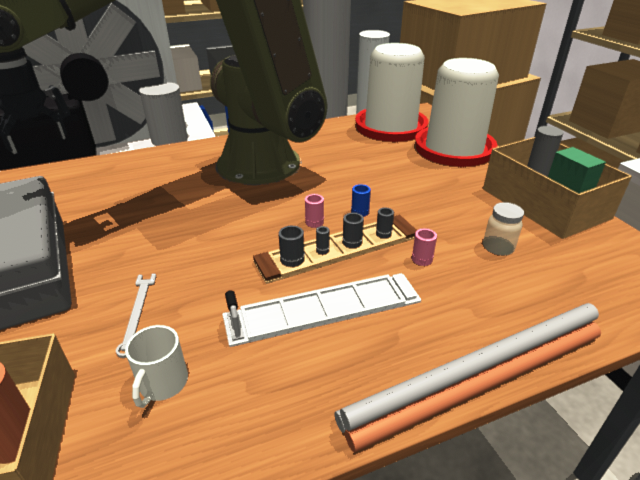

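View pics/top0.png

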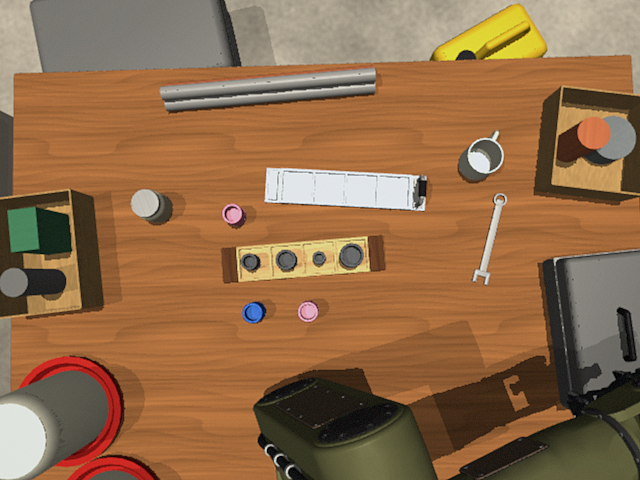

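The scene and top views show a wooden tray with four dark sockets. In the top view they are at (250,262), (286,260), (319,258) and (351,256). The metal rack is centred near (345,189), with its handle on the right at about (420,190), which is world −y.

These could be mistaken for a target:
- blue look-alike at (253,312)
- pink look-alikes at (308,311) and (233,214)
- dark grey cylinder in the box at (15,282)

I choose only the four dark sockets in the tray. Next I measure them and check them in a close crop.

```bash
cat > h.py <<'E'
import numpy as np,cv2
from bench import readout,viewer
def cloud(n,d,st=None):
    c=viewer.get_calibration(n);v,u=np.mgrid[0:480,0:640]
    P=np.stack([(u-c['cx'])/c['fx']*d,(v-c['cy'])/c['fy']*d,d],-1)
    return (P-c['t'])@c['R']
def ray(n,uv,z):
    c=viewer.get_calibration(n);uv=np.atleast_2d(uv).astype(float)
    r=np.stack([(uv[:,0]-c['cx'])/c['fx'],(uv[:,1]-c['cy'])/c['fy'],np.ones(len(uv))],-1)@c['R']
    o=-c['t']@c['R'];return o+r*((z-o[2])/r[:,2])[:,None]
E
python3 - <<'E'
from h import *
p=cv2.imread("pics/top0.png");d=np.load("top0.npy");X=cloud("top",d)
print("table z",np.median(X[330:350,150:230,2]),np.std(X[330:350,150:230,2]))
hsv=cv2.cvtColor(p,cv2.COLOR_BGR2HSV)
dark=((hsv[...,2]<110)&(hsv[...,1]<90)).astype(np.uint8)
for n,(u,v) in dict(s1=(250,262),s2=(286,260),s3=(319,258),s4=(351,256)).items():
    w=np.zeros_like(dark);w[v-18:v+18,u-17:u+17]=1
    Z=X[...,2];m=((Z>0.05)&(w>0))
    zt=np.percentile(Z[m],80)
    m=((Z>zt-0.012)&(w>0))
    pts=X[m][:,:2].astype(np.float32);(c,r)=cv2.minEnclosingCircle(pts)
    print(n,m.sum(),"top z",zt,"circle",np.round(c,4),"diam",2*r*1000,"bbox",np.round(pts.min(0),4),np.round(pts.max(0),4), "mid",(pts.min(0)+pts.max(0))/2)
m=((hsv[...,1]<50)&(hsv[...,2]>150)).astype(np.uint8);m[:,:255]=0;m[:,432:]=0;m[:150]=0;m[220:]=0
cs,_=cv2.findContours(m,cv2.RETR_EXTERNAL,cv2.CHAIN_APPROX_NONE);c=max(cs,key=cv2.contourArea)
W=ray("top",c[:,0],0.010)[:,:2].astype(np.float32)
R=cv2.minAreaRect(W);print(R,cv2.boxPoints(R))
print("rack z med",np.median(X[...,2][m>0]))
h=((X[...,2]>0.045)); h[:, :400]=0;h[:,435:]=0;h[:160]=0;h[225:]=0
print("handle",X[h].mean(0),X[h].min(0),X[h].max(0))
for n in("top","scene"):
    q=cv2.imread(f"pics/{n}0.png")
    cr=q[150:290,215:435] if n=="top" else q[180:350,210:450]
    cv2.imwrite(f"pics/{n}crop.png",cv2.resize(cr,None,fx=3.3,fy=3.3,interpolation=2))
E
```

```text
table z 0.00012666556427600573 0.08067337577569017
s1 129 top z 0.07296123282210418 circle [0.4594 0.0866] diam 202.71651446819305 bbox [ 0.4389 -0.0125] [0.4911 0.1872] mid [0.46500248 0.08732401]
s2 149 top z 0.07727073668562362 circle [0.4613 0.0469] diam 127.34238803386688 bbox [ 0.4389 -0.0125] [0.4979 0.1079] mid [0.4684074  0.04765985]
s3 86 top z 0.06852150368819014 circle [0.4654 0.0027] diam 61.42215058207512 bbox [ 0.4389 -0.0125] [0.492  0.0252] mid [0.46545726 0.00631402]
s4 173 top z 0.08164005342624953 circle [ 0.4693 -0.0469] diam 91.92831069231033 bbox [ 0.4389 -0.087 ] [ 0.5074 -0.0125] mid [ 0.4731535  -0.04974932]
((0.6432628035545349, -0.05500681698322296), (0.38019806146621704, 0.08457478135824203), 85.37970733642578) [[ 0.5858     -0.24108177]
 [ 0.6700999  -0.24789444]
 [ 0.7007256   0.13106814]
 [ 0.6164257   0.1378808 ]]
rack z med 0.008259906379307838
handle [ 0.61248891 -0.20904012  0.16547564] [ 0.4389295  -0.23590317  0.04576654] [ 0.66109229 -0.01254473  1.31938214]
```

View pics/topcrop.png

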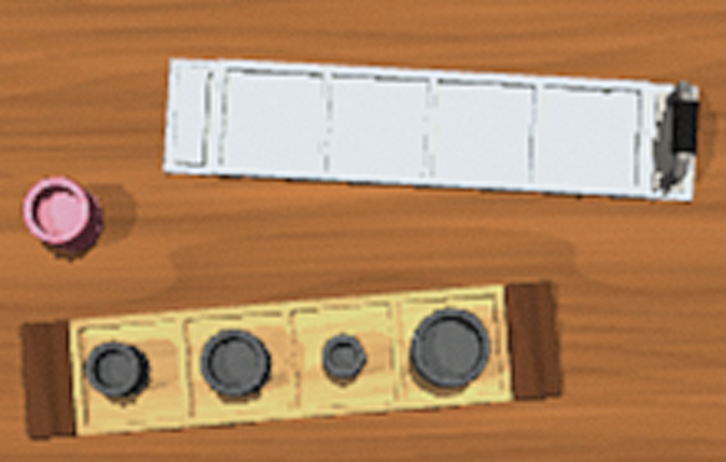

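View pics/scenecrop.png

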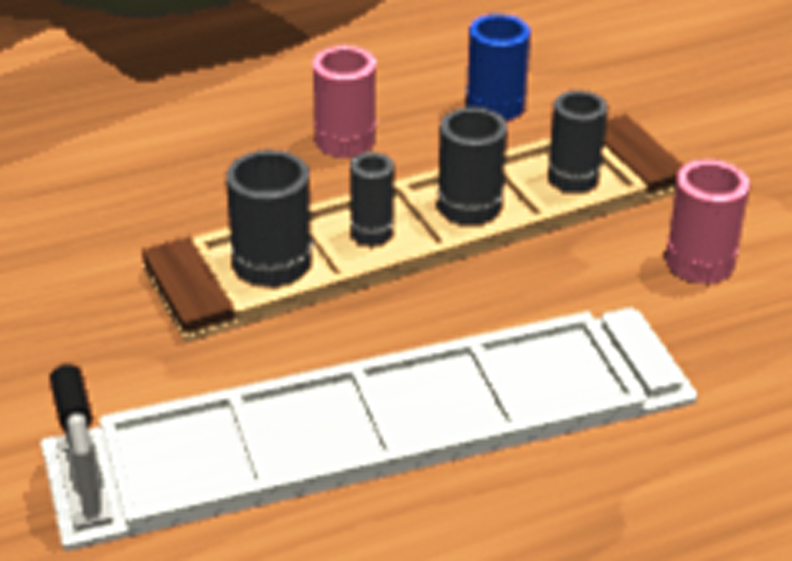

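The crops confirm four dark sockets in the tray. From +y to −y they look like b, c, a, d. The rack is empty and its handle is at the −y end. Some depth readings are zero, so I refit with those filtered out.

```bash
python3 - <<'E'
from h import *
p=cv2.imread("pics/top0.png");d=np.load("top0.npy");X=cloud("top",d);X[d<=0]=np.nan
Z=X[...,2]
ds=np.load("scene0.npy");S=cloud("scene",ds)[ds>0]
for n,(u,v) in dict(b=(250,262),c=(286,260),a=(319,258),d=(351,256)).items():
    w=np.zeros(Z.shape,bool);w[v-18:v+18,u-17:u+17]=1
    m=(Z>0.05)&(Z<.1)&w
    zt=np.percentile(Z[m],85)
    # rim band
    m=(Z>zt-0.010)&(Z<.1)&w
    k,lab,st,_=cv2.connectedComponentsWithStats(m.astype(np.uint8));m=lab==1+np.argmax(st[1:,4])
    pts=X[m][:,:2].astype(np.float32);(c,r)=cv2.minEnclosingCircle(pts)
    # pixel silhouette of the rim: rays onto nominal top
    cs,_=cv2.findContours(m.astype(np.uint8),cv2.RETR_EXTERNAL,cv2.CHAIN_APPROX_NONE)
    W=ray("top",max(cs,key=len)[:,0],zt)[:,:2].astype(np.float32);c2,r2=cv2.minEnclosingCircle(W)
    q=S[(np.hypot(*(S[:,:2]-c).T)<.042)&(S[:,2]>.03)]
    zt2=np.percentile(q[:,2],97);q=q[q[:,2]>zt2-.008];c3,r3=cv2.minEnclosingCircle(q[:,:2].astype(np.float32))
    print(n,m.sum(),"z %.4f"%zt,np.round(c,4),"D %.1f"%(2000*r),"| ray",np.round(c2,4),"%.1f"%(2000*r2),"| scene z %.4f"%zt2,np.round(c3,4),"%.1f"%(2000*r3))
h=(Z>.045)&(Z<.12);h[:,:400]=0;h[:,435:]=0;h[:160]=0;h[225:]=0
print("handle",np.nanmean(X[h],0),X[h].min(0),X[h].max(0))
q=S[(S[:,2]>.04)&(S[:,2]<.1)&(abs(S[:,0]-.63)<.06)&(abs(S[:,1]+.225)<.05)];print("handle scene",q.mean(0),q.min(0),q.max(0))
# scene rack outline
ps=cv2.imread("pics/scene0.png");hsv=cv2.cvtColor(ps,cv2.COLOR_BGR2HSV)
m=((hsv[...,1]<60)&(hsv[...,2]>140)).astype(np.uint8);m[:,:222]=0;m[:,425:]=0;m[:270]=0;m[350:]=0
cs,_=cv2.findContours(m,cv2.RETR_EXTERNAL,cv2.CHAIN_APPROX_NONE);c=max(cs,key=cv2.contourArea)
R=cv2.minAreaRect(ray("scene",c[:,0],0.010)[:,:2].astype(np.float32));print("scene rack",R)
# neighbours for clearance
for n,(u,v) in dict(blue=(253,312),pink1=(308,311),pink2=(233,214),jar=(148,205)).items():
    w=np.zeros(Z.shape,bool);w[v-18:v+18,u-18:u+18]=1;m=w&(Z>.04)&(Z<.15)
    print(n,np.round(np.nanmean(X[m],0),3),"%.3f"%np.nanmax(Z[m]))
E
```

```text
b 120 z 0.0733 [0.4739 0.1689] D 38.1 | ray [0.4738 0.1681] 38.2 | scene z 0.0709 [0.4749 0.1694] 41.1
c 144 z 0.0778 [0.476  0.0855] D 45.6 | ray [0.4758 0.0853] 45.8 | scene z 0.0759 [0.4778 0.0872] 47.9
a 81 z 0.0687 [0.479  0.0112] D 29.5 | ray [0.479 0.011] 29.4 | scene z 0.0659 [0.4799 0.0124] 33.2
d 168 z 0.0822 [ 0.4823 -0.0619] D 53.5 | ray [ 0.4821 -0.0618] 53.5 | scene z 0.0808 [ 0.484  -0.0604] 56.9
handle [ 0.62590845 -0.22423307  0.07625607] [ 0.59440792 -0.23590317  0.04576654] [ 0.66109229 -0.21628511  0.08703111]
handle scene [ 0.64227975 -0.22569419  0.07100135] [ 0.61066694 -0.23417707  0.04018082] [ 0.66409301 -0.21492658  0.08224118]
scene rack ((0.6418024301528931, -0.05417492985725403), (0.3782350718975067, 0.09948855638504028), 85.29329681396484)
blue [0.358 0.164 0.056] 0.076
pink1 [0.358 0.039 0.056] 0.076
pink2 [0.584 0.206 0.057] 0.078
jar [0.605 0.387 0.091] 0.108
```

Diameters (53.5, 45.6, 38.1 and 29.5 mm) and top heights match d, c, b and a. The rack fit of 380 × 85 mm and the handle at rack y = −172 also agree with the spec. Next is a helper that works out the shifts.

```bash
cat >> h.py <<'E'
from scipy.spatial.transform import Rotation as Ro
A=np.array([0.0806,0.9967]) # rack y axis in world
RC=np.array([0.6438,-0.055])
POCK={k:RC+y*A for k,y in dict(d=-.114,c=-.038,b=.038,a=.114).items()}
SRC=dict(d=(.4823,-.0616),c=(.4762,.0857),b=(.4740,.1685),a=(.4791,.0114))
def to(x,y,z):
    s=readout.get_state();R=Ro.from_rotvec(s['tcp_rot']).as_matrix()
    d=R.T@(np.array([x,y,z])-s['position'])
    yt=np.array([A[1],-A[0]]);ang=np.arctan2(yt[1],yt[0])-np.arctan2(R[1,1],R[0,1])
    ang=(ang+np.pi/2)%np.pi-np.pi/2
    print("clock %.1f pos %s F %s gap %.3f | shift %s twist %.3f q %s"%(s['clock'],np.round(s['position'],4),np.round(s['force'],1),s['finger_gap'],np.round(d,4),-ang,np.round(s['qpos'],2)))
E
python3 -c "
from h import *
print(POCK);to(.4823,-.0616,.205)"
```

```text
{'d': array([ 0.6346116, -0.1686238]), 'c': array([ 0.6407372, -0.0928746]), 'b': array([ 0.6468628, -0.0171254]), 'a': array([0.6529884, 0.0586238])}
clock 0.1 pos [ 0.2175 -0.5049  0.2044] F [ 0.4 -0.3  0.3] gap 1.001 | shift [ 4.186e-01 -3.024e-01 -3.000e-04] twist -1.083 q [-1.23  0.3   1.52 -0.    1.32 -0.07]
```

drive_tool(plan=[0.04,-0.03,0,-0.1,0.085,-0.06,0,-0.22,0.125,-0.09,0,-0.35,0.165,-0.12,0,-0.48,0.205,-0.15,0,-0.61,0.245,-0.18,0,-0.74,0.285,-0.21,0,-0.87,0.325,-0.24,0,-1.0,0.365,-0.265,0,-1.083,0.395,-0.287,0,-1.083], gripper=100, newtons=60)

```text
clock: 1.1
position: [0.4677, -0.0828, 0.2048]
tcp_rot: [-2.305, -2.134, -0.0]
force: [-0.1, -0.7, -0.2]
finger_gap: 1.0
```

```bash
python3 -c "
from h import *
to(.4823,-.0616,.12)"
```

```text
clock 1.1 pos [ 0.4677 -0.0828  0.2048] F [-0.1 -0.7 -0.2] gap 1.000 | shift [0.0222 0.0129 0.0848] twist 0.004 q [-0.25  0.13  1.73  0.    1.28 -0.18]
```

drive_tool(plan=[0.022,0.013,0.02,0.004,0.022,0.013,0.045,0.004,0.022,0.013,0.07,0.004,0.022,0.013,0.085,0.004,0.022,0.013,0.085,0.004])

```text
clock: 1.6
position: [0.4804, -0.0641, 0.1179]
tcp_rot: [-2.311, -2.123, 0.004]
force: [-0.7, 0.5, -0.0]
finger_gap: 1.0
```

```bash
python3 - <<'E'
from h import *
to(.4823,-.0616,.036)
s=readout.get_state();p,d=viewer.camera("wrist");cv2.imwrite("pics/w1.png",p)
c=viewer.get_calibration("wrist");R=Ro.from_rotvec(s['tcp_rot']).as_matrix()
v,u=np.mgrid[0:480,0:640];P=np.stack([(u-c['cx'])/c['fx']*d,(v-c['cy'])/c['fy']*d,d,np.ones_like(d)],-1)@c['T_tool_cam'].T
W=P[...,:3]@R.T+s['position'];W[d<=0]=np.nan
for n,r in dict(d=(.4823,-.0616),a=(.4791,.0114),c=(.4762,.0857)).items():
    m=(np.hypot(W[...,0]-r[0],W[...,1]-r[1])<.036)&(W[...,2]>.05)&(W[...,2]<.1)
    if m.sum()<50: print(n,m.sum());continue
    zt=np.percentile(W[...,2][m],90);m&=W[...,2]>zt-.006
    q=W[m][:,:2].astype(np.float32);print(n,m.sum(),zt,cv2.minEnclosingCircle(q))
E
```

```text
clock 1.6 pos [ 0.4804 -0.0641  0.1179] F [-0.7  0.5 -0. ] gap 1.000 | shift [0.0026 0.002  0.0819] twist -0.004 q [-0.21  0.25  1.8   0.    1.1  -0.12]
d 2249 0.07949251507677849 ((0.4797700047492981, -0.06266625225543976), 0.02695092000067234)
a 1159 0.06489693081276218 ((0.47635412216186523, 0.010418714955449104), 0.014927497133612633)
c 1202 0.07473869409852246 ((0.47289758920669556, 0.07769916951656342), 0.021552927792072296)
```

View pics/w1.png

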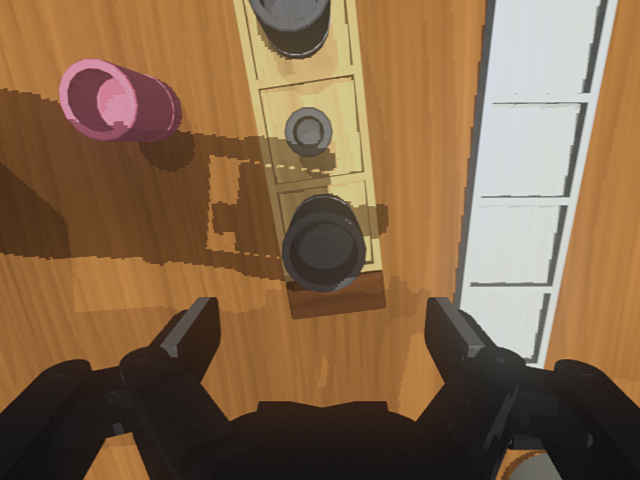

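The wrist view shows the dark socket d at (325,255), centred between the jaws. The wrist fit is within about 2.5 mm of the top-camera fit. I descend.

drive_tool(plan=[0.002,0.001,0.02,0,0.002,0.001,0.04,0,0.002,0.001,0.06,0,0.002,0.001,0.075,0,0.002,0.001,0.082,0,0.002,0.001,0.082,0,0.002,0.001,0.082,0])

```text
clock: 2.35
position: [0.4833, -0.0626, 0.0389]
tcp_rot: [2.313, 2.124, 0.001]
force: [0.7, -0.3, 0.0]
finger_gap: 1.0
```

drive_tool(plan=[0,0,0,0,0,0,0,0,0,0,0,0,0,0,0,0,0,0,0,0,0,0,0,0,0,0,0,0,0,0,0,0], gripper=35, newtons=60)

```text
clock: 3.15
position: [0.483, -0.0625, 0.039]
tcp_rot: [2.313, 2.125, 0.001]
force: [-4.8, -0.3, 12.7]
finger_gap: 0.586
```

drive_tool(plan=[0,0,0,0,0,0,-0.01,0,0,0,-0.025,0,0,0,-0.04,0,0,0,-0.04,0,0,0,-0.04,0])

```text
clock: 3.75
position: [0.4825, -0.0624, 0.0777]
tcp_rot: [-2.314, -2.125, 0.0]
force: [-0.0, -0.4, -5.3]
finger_gap: 0.586
```

```bash
python3 - <<'E'
from h import *
p,d=viewer.camera("wrist");cv2.imwrite("pics/w2.png",p)
x,y=POCK['d'];to(x,y,.14)
E
```

```text
clock 3.8 pos [ 0.4823 -0.0624  0.0772] F [ 0.1 -0.1 -5. ] gap 0.580 | shift [-0.0929  0.1607 -0.063 ] twist -0.004 q [-0.2   0.31  1.83 -0.    1.   -0.12]
```

View pics/w2.png

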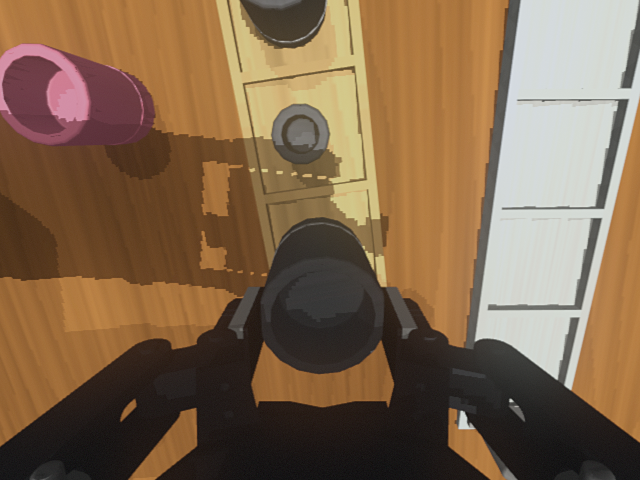

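Socket d is held upright between the pads at (325,310), with a load of about 5 N. I lift it and carry it over.

drive_tool(plan=[0,0,-0.035,0,0,0.01,-0.065,0,-0.02,0.035,-0.065,0,-0.04,0.065,-0.065,0,-0.06,0.1,-0.065,0,-0.08,0.135,-0.065,0,-0.09,0.155,-0.065,0,-0.093,0.161,-0.065,0,-0.093,0.161,-0.065,0,-0.093,0.161,-0.065,0])

```text
clock: 4.8
position: [0.6345, -0.1682, 0.1421]
tcp_rot: [-2.312, -2.124, 0.001]
force: [-0.1, -0.0, -5.1]
finger_gap: 0.581
```

```bash
python3 - <<'E'
from h import *
p,d=viewer.camera("wrist");cv2.imwrite("pics/w3.png",p)
p,d=viewer.camera("scene");cv2.imwrite("pics/s3.png",p[150:400,150:500])
x,y=POCK['d'];to(x,y,.040)
E
```

```text
clock 4.9 pos [ 0.6347 -0.1682  0.1429] F [-0.3  1.4 -6. ] gap 0.581 | shift [-0.0005 -0.      0.1029] twist -0.004 q [-0.31  0.59  1.25  0.    1.3  -0.23]
```

View pics/w3.png

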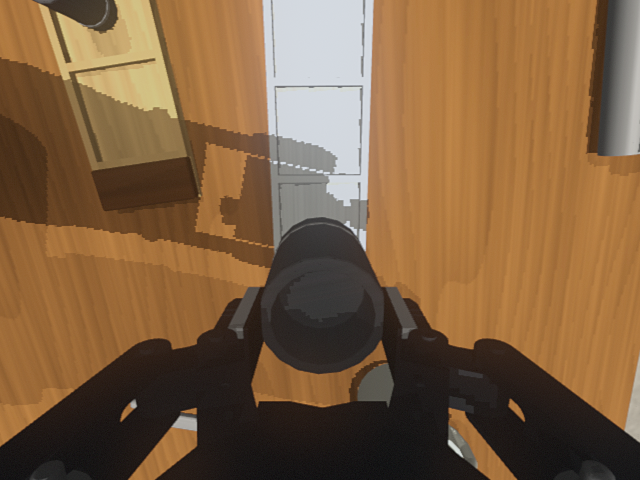

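View pics/s3.png

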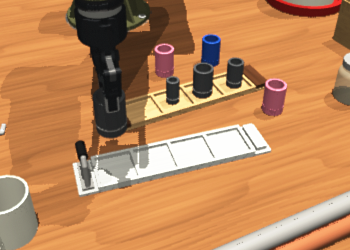

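```bash
cat >> h.py <<'E'
def wray(uv,z,s=None):
    s=s or readout.get_state();c=viewer.get_calibration("wrist");R=Ro.from_rotvec(s['tcp_rot']).as_matrix();T=c['T_tool_cam']
    uv=np.atleast_2d(uv).astype(float)
    r=np.stack([(uv[:,0]-c['cx'])/c['fx'],(uv[:,1]-c['cy'])/c['fy'],np.ones(len(uv))],-1)@T[:3,:3].T@R.T
    o=s['position']+R@T[:3,3];return o+r*((z-o[2])/r[:,2])[:,None]
def rk(W): d=W[:,:2]-RC;return np.round(np.c_[d@[A[1],-A[0]],d@A]*1000,1)
E
python3 -c "
from h import *
print(rk(wray([(268,100),(371,100),(320,84),(320,176)],.014)))"
```

```text
[[-44.2 -13.9]
 [ 37.7 -14.2]
 [ -2.8  -2.4]
 [ -3.1 -73.9]]
```

drive_tool(plan=[0,-0.002,0.03,0,0,-0.002,0.06,0,0,-0.002,0.08,0,0,-0.002,0.092,0,0,-0.002,0.098,0,0,-0.002,0.102,0,0,-0.002,0.103,0,0,-0.002,0.103,0])

```text
clock: 5.7
position: [0.6336, -0.1687, 0.0407]
tcp_rot: [2.313, 2.124, 0.001]
force: [-0.2, -0.4, -5.1]
finger_gap: 0.579
```

drive_tool(plan=[0,0,0.001,0,0,0,0.002,0,0,0,0.002,0,0,0,0.002,0])

```text
clock: 6.1
position: [0.6337, -0.1688, 0.0391]
tcp_rot: [2.313, 2.124, 0.001]
force: [-4.1, 1.1, 6.0]
finger_gap: 0.584
```

Floor contact. The force reversed from −5 N to +6 N. I release and retreat.

drive_tool(plan=[0,0,0,0,0,0,0,0,0,0,0,0,0,0,0,0,0,0,0,0,0,0,0,0], gripper=90)

```text
clock: 6.7
position: [0.6333, -0.1686, 0.0378]
tcp_rot: [2.314, 2.125, 0.0]
force: [1.0, 1.0, -0.1]
finger_gap: 0.899
```

drive_tool(plan=[0,0,-0.03,0,0,0,-0.07,0,0,0,-0.105,0,0,0,-0.105,0,0,0,-0.105,0])

```text
clock: 7.2
position: [0.6334, -0.1687, 0.1433]
tcp_rot: [2.313, 2.124, 0.001]
force: [0.5, 0.1, -0.8]
finger_gap: 0.905
```

```bash
python3 - <<'E'
from h import *
x,y=SRC['c'];to(x-.001,y,.14)
s=readout.get_state();p,d=viewer.camera("wrist");cv2.imwrite("pics/w4.png",p)
E
```

```text
clock 7.2 pos [ 0.6334 -0.1687  0.1433] F [ 0.5  0.1 -0.8] gap 0.905 | shift [ 0.24   -0.1792  0.0031] twist -0.004 q [-0.32  0.59  1.26  0.    1.3  -0.23]
```

View pics/w4.png

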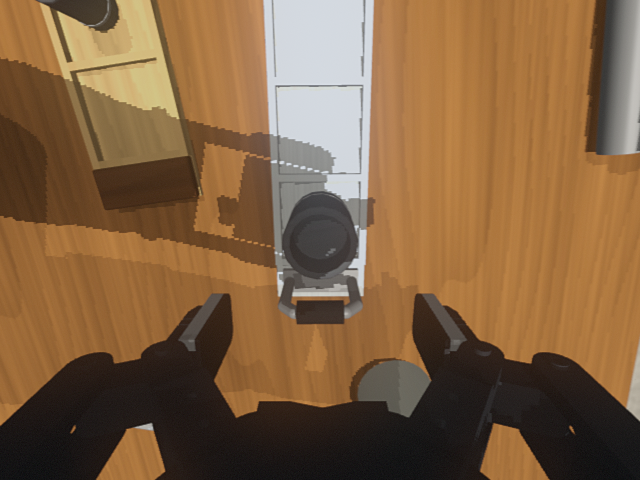

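d stands upright in the pocket beside the handle, at about (320,240). Next is c.

drive_tool(plan=[0.035,-0.026,0,0,0.07,-0.052,0,0,0.105,-0.078,0,0,0.14,-0.105,0,0,0.175,-0.131,0,0,0.21,-0.157,0,0,0.235,-0.175,0,0,0.24,-0.179,0.02,0,0.24,-0.179,0.03,0,0.24,-0.179,0.03,0])

```text
clock: 8.25
position: [0.4744, 0.0853, 0.111]
tcp_rot: [-2.312, -2.124, 0.005]
force: [-0.1, -0.2, -0.5]
finger_gap: 0.902
```

```bash
cat >> h.py <<'E'
def wfit(name,c0,f):
    s=readout.get_state();p,d=viewer.camera("wrist");cv2.imwrite(f,p)
    c=viewer.get_calibration("wrist");R=Ro.from_rotvec(s['tcp_rot']).as_matrix()
    v,u=np.mgrid[0:480,0:640];P=np.stack([(u-c['cx'])/c['fx']*d,(v-c['cy'])/c['fy']*d,d,np.ones_like(d)],-1)@c['T_tool_cam'].T
    W=P[...,:3]@R.T+s['position'];W[d<=0]=np.nan
    m=(np.hypot(W[...,0]-c0[0],W[...,1]-c0[1])<.036)&(W[...,2]>.05)&(W[...,2]<.1)
    zt=np.percentile(W[...,2][m],90);m&=W[...,2]>zt-.006
    q,r=cv2.minEnclosingCircle(W[m][:,:2].astype(np.float32));print(name,m.sum(),"z %.4f D %.1f"%(zt,2000*r),np.round(q,4));return q
E
python3 - <<'E'
from h import *
q=wfit('c',SRC['c'],"pics/w5.png");to(*q,.037)
E
```

```text
c 1903 z 0.0746 D 46.5 [0.4735 0.0856]
clock 8.3 pos [0.4751 0.0852 0.112 ] F [-0.7  0.2 -1. ] gap 0.902 | shift [ 0.0004 -0.0014  0.075 ] twist -0.005 q [ 0.1   0.26  1.81 -0.    1.08  0.19]
```

View pics/w5.png

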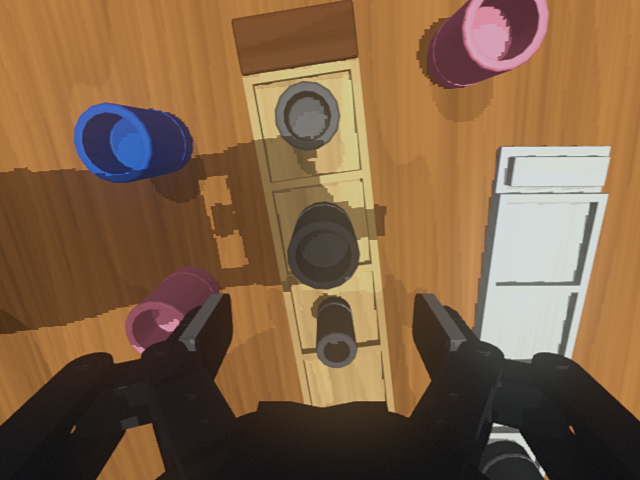

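c is centred at (323,245), and its 46.5 mm diameter matches. The pink and blue ones stay clear of the fingers.

drive_tool(plan=[0,-0.001,0.02,0,0,-0.001,0.04,0,0,-0.001,0.06,0,0,-0.001,0.072,0,0,-0.001,0.075,0,0,-0.001,0.075,0,0,-0.001,0.075,0])

```text
clock: 9.0
position: [0.4749, 0.0857, 0.0387]
tcp_rot: [2.314, 2.124, 0.002]
force: [-1.5, -0.2, -0.5]
finger_gap: 0.903
```

drive_tool(plan=[0,0,0,0,0,0,0,0,0,0,0,0,0,0,0,0,0,0,0,0,0,0,0,0,0,0,0,0,0,0,0,0,0,0,0,0], gripper=25)

```text
clock: 9.9
position: [0.4748, 0.0859, 0.0389]
tcp_rot: [2.313, 2.124, 0.002]
force: [-1.6, -0.1, 10.9]
finger_gap: 0.487
```

drive_tool(plan=[0,0,-0.01,0,0,0,-0.025,0,0,0,-0.05,0,0,0,-0.08,0,0,0,-0.105,0,0,0,-0.105,0,0,0,-0.105,0])

```text
clock: 10.6
position: [0.4739, 0.0858, 0.1424]
tcp_rot: [-2.314, -2.125, 0.0]
force: [-0.2, 0.8, -4.5]
finger_gap: 0.481
```

```bash
python3 - <<'E'
from h import *
p,d=viewer.camera("wrist");cv2.imwrite("pics/w6.png",p)
x,y=POCK['c'];to(x-.002,y,.143)
E
```

```text
clock 10.7 pos [0.4736 0.0858 0.1417] F [-1.1  0.7 -4.3] gap 0.479 | shift [-0.164   0.1797 -0.0016] twist -0.004 q [0.1  0.21 1.78 0.   1.14 0.19]
```

View pics/w6.png

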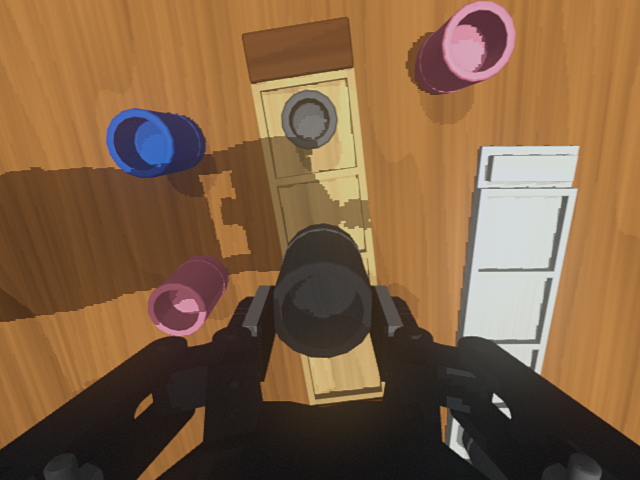

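c is held upright. I carry it over.

drive_tool(plan=[-0.025,0.028,0,0,-0.055,0.06,0,0,-0.085,0.093,0,0,-0.115,0.126,0,0,-0.14,0.153,0,0,-0.158,0.173,0,0,-0.164,0.18,0,0,-0.164,0.18,0,0,-0.164,0.18,0,0])

```text
clock: 11.55
position: [0.6389, -0.092, 0.1418]
tcp_rot: [-2.312, -2.124, 0.002]
force: [-0.1, 0.2, -3.6]
finger_gap: 0.479
```

```bash
python3 - <<'E'
from h import *
x,y=POCK['c'];to(x-.002,y,.0395)
p,d=viewer.camera("wrist");cv2.imwrite("pics/w7.png",p)
E
```

```text
clock 11.6 pos [ 0.6389 -0.092   0.1418] F [-0.1  0.2 -3.6] gap 0.479 | shift [-9.000e-04  1.000e-04  1.023e-01] twist -0.004 q [-0.2   0.57  1.29  0.    1.29 -0.12]
```

View pics/w7.png

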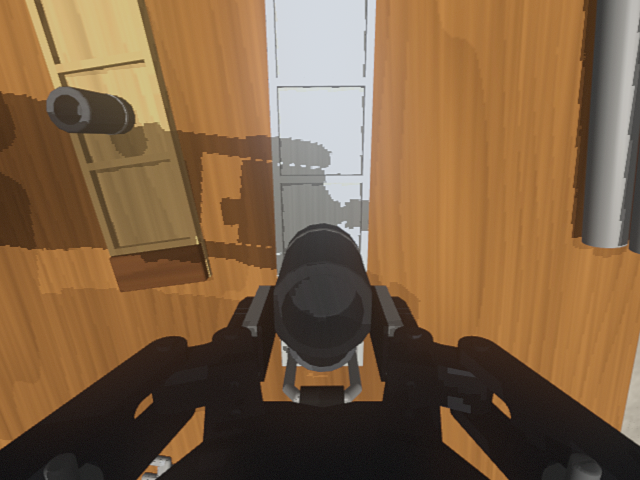

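drive_tool(plan=[-0.001,0,0.03,0,-0.001,0,0.06,0,-0.001,0,0.08,0,-0.001,0,0.092,0,-0.001,0,0.098,0,-0.001,0,0.101,0,-0.001,0,0.103,0,-0.001,0,0.104,0,-0.001,0,0.104,0])

```text
clock: 12.5
position: [0.6398, -0.0939, 0.0394]
tcp_rot: [2.313, 2.125, 0.001]
force: [-0.7, -0.7, -4.7]
finger_gap: 0.48
```

drive_tool(plan=[0,0,0.001,0,0,0,0.0015,0,0,0,0.0015,0,0,0,0.0015,0])

```text
clock: 12.9
position: [0.6401, -0.094, 0.039]
tcp_rot: [2.313, 2.124, 0.001]
force: [-4.9, 0.6, 8.5]
finger_gap: 0.48
```

drive_tool(plan=[0,0,0,0,0,0,0,0,0,0,0,0,0,0,0,0,0,0,0,0,0,0,0,0], gripper=85)

```text
clock: 13.5
position: [0.6396, -0.0939, 0.0374]
tcp_rot: [2.314, 2.125, 0.0]
force: [-0.6, 0.4, 0.3]
finger_gap: 0.849
```

drive_tool(plan=[0,0,-0.03,0,0,0,-0.07,0,0,0,-0.105,0,0,0,-0.105,0,0,0,-0.105,0])

```text
clock: 14.0
position: [0.6398, -0.0939, 0.1428]
tcp_rot: [2.313, 2.124, 0.001]
force: [-0.6, 0.1, -0.1]
finger_gap: 0.852
```

```bash
python3 - <<'E'
from h import *
x,y=SRC['b'];to(x-.0015,y,.14)
s=readout.get_state();p,d=viewer.camera("wrist");cv2.imwrite("pics/w8.png",p)
E
```

```text
clock 14.0 pos [ 0.6398 -0.0939  0.1428] F [-0.6  0.1 -0.1] gap 0.852 | shift [ 0.2472 -0.1889  0.0026] twist -0.004 q [-0.2   0.57  1.29  0.    1.28 -0.12]
```

View pics/w8.png

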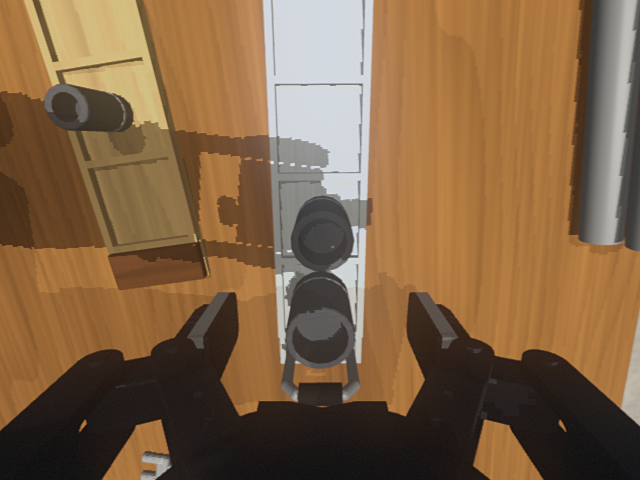

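c stands in the second pocket at (323,235), with d next to the handle. Next is b.

drive_tool(plan=[0.035,-0.027,0,0,0.07,-0.053,0,0,0.105,-0.08,0,0,0.14,-0.107,0,0,0.175,-0.134,0,0,0.21,-0.16,0,0,0.24,-0.183,0,0,0.247,-0.189,0.015,0,0.247,-0.189,0.03,0,0.247,-0.189,0.03,0])

```text
clock: 15.05
position: [0.4706, 0.1682, 0.1097]
tcp_rot: [-2.311, -2.124, 0.007]
force: [0.2, 0.1, 0.1]
finger_gap: 0.849
```

```bash
python3 - <<'E'
from h import *
q=wfit('b',SRC['b'],"pics/w9.png");to(*q,.034)
E
```

```text
b 1466 z 0.0696 D 38.4 [0.4713 0.1684]
clock 15.1 pos [0.4714 0.1681 0.111 ] F [ 0.9  0.3 -0.4] gap 0.850 | shift [0.0004 0.     0.077 ] twist -0.004 q [ 0.27  0.29  1.76 -0.    1.09  0.35]
```

View pics/w9.png

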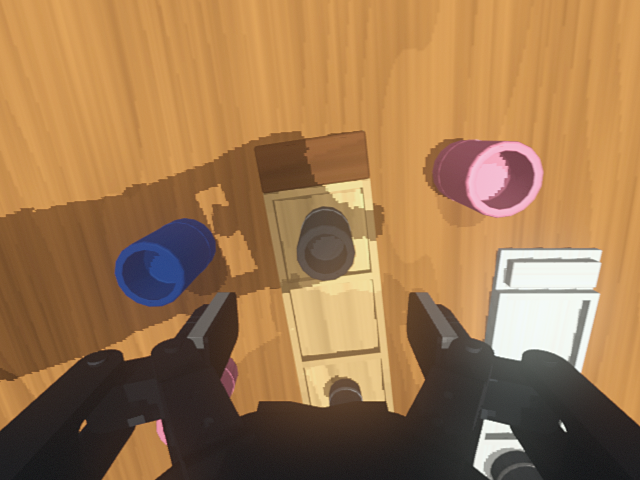

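b is centred at (326,245), and its 38.4 mm diameter matches.

drive_tool(plan=[0,0,0.02,0,0,0,0.04,0,0,0,0.06,0,0,0,0.073,0,0,0,0.077,0,0,0,0.077,0,0,0,0.077,0])

```text
clock: 15.8
position: [0.4728, 0.1683, 0.0362]
tcp_rot: [2.314, 2.125, 0.002]
force: [0.7, -0.3, -0.9]
finger_gap: 0.849
```

drive_tool(plan=[0,0,0,0,0,0,0,0,0,0,0,0,0,0,0,0,0,0,0,0,0,0,0,0,0,0,0,0,0,0,0,0,0,0,0,0], gripper=20)

```text
clock: 16.7
position: [0.4725, 0.1684, 0.0363]
tcp_rot: [2.314, 2.125, 0.001]
force: [-3.8, -0.9, 10.4]
finger_gap: 0.381
```

drive_tool(plan=[0,0,-0.01,0,0,0,-0.025,0,0,0,-0.05,0,0,0,-0.08,0,0,0,-0.108,0,0,0,-0.108,0,0,0,-0.108,0])

```text
clock: 17.4
position: [0.472, 0.1682, 0.1432]
tcp_rot: [2.314, 2.125, 0.0]
force: [-0.1, 0.5, -4.5]
finger_gap: 0.384
```

```bash
python3 - <<'E'
from h import *
p,d=viewer.camera("wrist");cv2.imwrite("pics/w10.png",p)
x,y=POCK['b'];to(x-.002,y,.143)
E
```

```text
clock 17.4 pos [0.4716 0.1681 0.1423] F [ 0.2 -1.2 -3.9] gap 0.382 | shift [-0.1698  0.1883 -0.0008] twist -0.004 q [ 0.27  0.25  1.73 -0.    1.16  0.35]
```

View pics/w10.png

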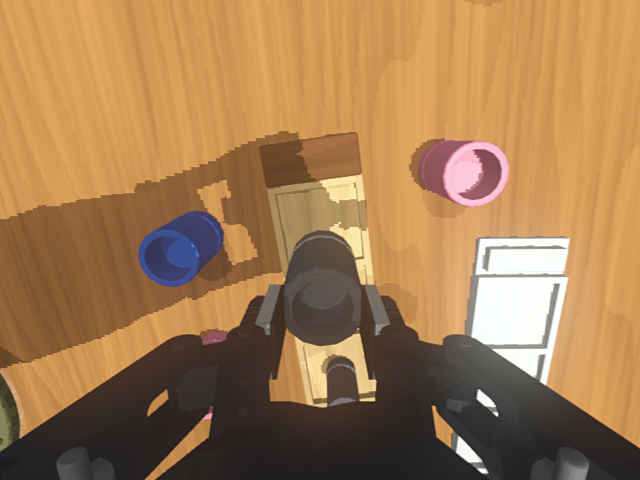

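b is held upright. I carry it to the third pocket. The last descent ended about 1 mm low along the rack, so I allow for that.

drive_tool(plan=[-0.026,0.029,0,0,-0.056,0.062,0,0,-0.086,0.096,0,0,-0.117,0.13,0,0,-0.145,0.16,0,0,-0.163,0.182,0,0,-0.17,0.188,0,0,-0.17,0.188,0,0,-0.17,0.188,0,0])

```text
clock: 18.35
position: [0.6443, -0.0163, 0.1423]
tcp_rot: [-2.312, -2.124, 0.002]
force: [-0.6, 0.7, -4.1]
finger_gap: 0.38
```

```bash
python3 - <<'E'
from h import *
x,y=POCK['b'];to(x-.002,y,.0365)
E
```

```text
clock 18.4 pos [ 0.6443 -0.0163  0.1423] F [-0.6  0.7 -4.1] gap 0.380 | shift [-0.0008  0.0008  0.1058] twist -0.004 q [-0.08  0.56  1.3   0.    1.28  0.  ]
```

drive_tool(plan=[-0.001,0,0.03,0,-0.001,0,0.06,0,-0.001,0,0.082,0,-0.001,0,0.095,0,-0.001,0,0.101,0,-0.001,0,0.105,0,-0.001,0,0.107,0,-0.001,0,0.107,0,-0.001,0,0.107,0])

```text
clock: 19.25
position: [0.6454, -0.0181, 0.0371]
tcp_rot: [2.313, 2.124, 0.001]
force: [-0.8, 0.1, -3.7]
finger_gap: 0.384
```

drive_tool(plan=[0,0,0.001,0,0,0,0.002,0,0,0,0.002,0,0,0,0.002,0])

```text
clock: 19.65
position: [0.6457, -0.0181, 0.0364]
tcp_rot: [2.313, 2.124, 0.002]
force: [-5.8, 0.9, 11.2]
finger_gap: 0.379
```

drive_tool(plan=[0,0,0,0,0,0,0,0,0,0,0,0,0,0,0,0,0,0,0,0,0,0,0,0], gripper=80)

```text
clock: 20.25
position: [0.6451, -0.0181, 0.0343]
tcp_rot: [-2.314, -2.125, 0.0]
force: [0.1, 0.0, -0.2]
finger_gap: 0.8
```

drive_tool(plan=[0,0,-0.03,0,0,0,-0.07,0,0,0,-0.108,0,0,0,-0.108,0,0,0,-0.108,0])

```text
clock: 20.75
position: [0.6452, -0.0181, 0.1428]
tcp_rot: [2.313, 2.124, 0.001]
force: [0.1, -0.1, -1.2]
finger_gap: 0.796
```

```bash
python3 - <<'E'
from h import *
x,y=SRC['a'];to(x-.0015,y-.0005,.14)
s=readout.get_state();p,d=viewer.camera("wrist");cv2.imwrite("pics/w11.png",p)
E
```

```text
clock 20.8 pos [ 0.6452 -0.0181  0.1428] F [ 0.1 -0.1 -1.2] gap 0.796 | shift [ 0.0146 -0.1695  0.0026] twist -0.004 q [-0.08  0.56  1.29  0.    1.28  0.  ]
```

View pics/w11.png

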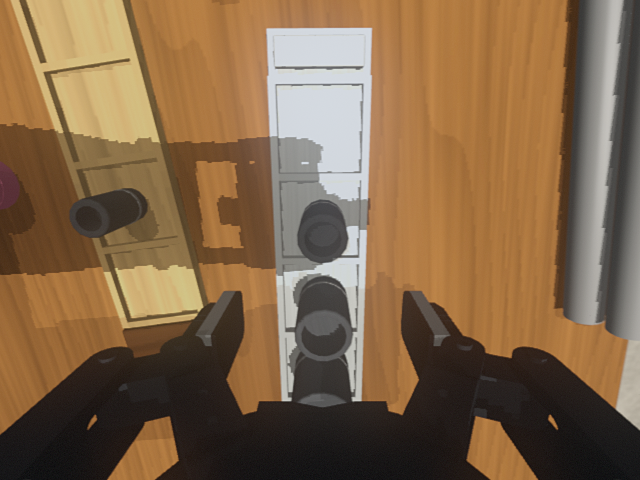

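b stands in the third pocket at (323,230). Last is a.

drive_tool(plan=[0.004,-0.035,0,0,0.008,-0.07,0,0,0.011,-0.105,0,0,0.013,-0.14,0,0,0.0145,-0.165,0,0,0.0145,-0.169,0.015,0,0.0145,-0.169,0.03,0,0.0145,-0.169,0.03,0,0.0145,-0.169,0.03,0])

```text
clock: 21.7
position: [0.4776, 0.0107, 0.1119]
tcp_rot: [-2.313, -2.124, 0.002]
force: [1.2, -0.0, 0.3]
finger_gap: 0.798
```

```bash
python3 - <<'E'
from h import *
q=wfit('a',SRC['a'],"pics/w12.png");to(*q,.030)
E
```

```text
a 1018 z 0.0647 D 30.4 [0.4763 0.0107]
clock 21.8 pos [0.478  0.0107 0.1123] F [-0.7 -0.7  0.1] gap 0.797 | shift [-0.0002 -0.0016  0.0823] twist -0.004 q [-0.05  0.25  1.82 -0.    1.07  0.03]
```

View pics/w12.png

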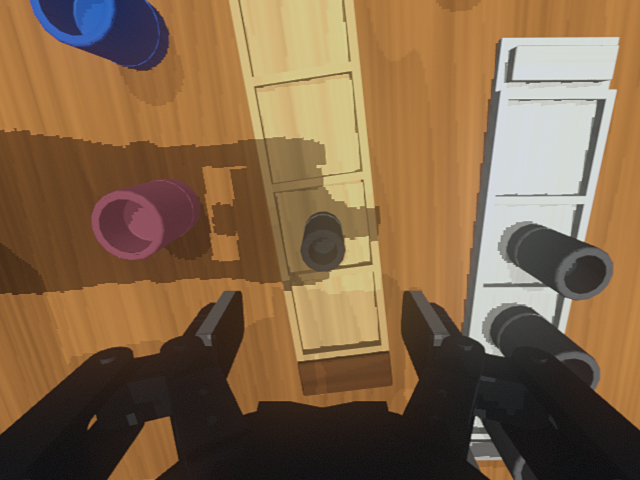

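a is centred at (323,240) with a 30.4 mm diameter. I descend and grip.

drive_tool(plan=[0,-0.001,0.02,0,0,-0.001,0.04,0,0,-0.001,0.06,0,0,-0.001,0.075,0,0,-0.001,0.081,0,0,-0.001,0.081,0,0,-0.001,0.081,0])

```text
clock: 22.45
position: [0.4774, 0.0108, 0.0322]
tcp_rot: [2.313, 2.125, 0.001]
force: [-0.5, 0.5, 0.1]
finger_gap: 0.799
```

drive_tool(plan=[0,0,0,0,0,0,0,0,0,0,0,0,0,0,0,0,0,0,0,0,0,0,0,0,0,0,0,0,0,0,0,0,0,0,0,0,0,0,0,0], gripper=10)

```text
clock: 23.45
position: [0.4774, 0.0108, 0.0322]
tcp_rot: [2.313, 2.124, 0.001]
force: [-2.5, -0.0, 7.4]
finger_gap: 0.288
```

drive_tool(plan=[0,0,-0.01,0,0,0,-0.025,0,0,0,-0.05,0,0,0,-0.08,0,0,0,-0.112,0,0,0,-0.112,0,0,0,-0.112,0])

```text
clock: 24.15
position: [0.4769, 0.0108, 0.1438]
tcp_rot: [2.313, 2.125, 0.001]
force: [-0.2, 0.6, -2.2]
finger_gap: 0.294
```

```bash
python3 - <<'E'
from h import *
p,d=viewer.camera("wrist");cv2.imwrite("pics/w13.png",p)
x,y=POCK['a'];to(x-.002,y,.143)
E
```

```text
clock 24.2 pos [0.4765 0.0108 0.143 ] F [ 0.7 -0.2 -2.6] gap 0.292 | shift [ 0.0625  0.1698 -0.0002] twist -0.004 q [-0.05  0.2   1.8   0.    1.14  0.03]
```

View pics/w13.png

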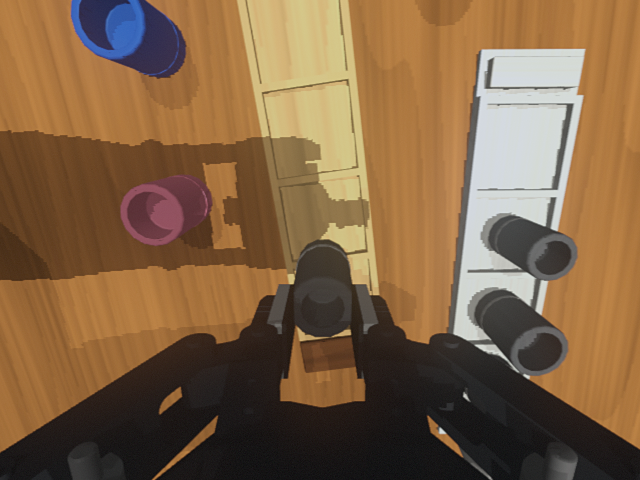

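drive_tool(plan=[0.012,0.03,0,0,0.026,0.07,0,0,0.04,0.11,0,0,0.053,0.145,0,0,0.061,0.165,0,0,0.062,0.17,0,0,0.062,0.17,0,0,0.062,0.17,0,0])

```text
clock: 25.0
position: [0.6507, 0.0579, 0.1426]
tcp_rot: [-2.313, -2.124, 0.002]
force: [-0.1, -0.2, -2.0]
finger_gap: 0.291
```

```bash
python3 - <<'E'
from h import *
x,y=POCK['a'];to(x-.002,y,.033)
E
```

```text
clock 25.0 pos [0.6507 0.0579 0.1426] F [-0.1 -0.2 -2. ] gap 0.291 | shift [0.0008 0.0004 0.1096] twist -0.005 q [ 0.03  0.58  1.27 -0.    1.3   0.12]
```

drive_tool(plan=[0,0,0.03,0,0,0,0.06,0,0,0,0.085,0,0,0,0.098,0,0,0,0.105,0,0,0,0.109,0,0,0,0.111,0,0,0,0.111,0,0,0,0.111,0])

```text
clock: 25.9
position: [0.6519, 0.0582, 0.0332]
tcp_rot: [2.313, 2.125, 0.001]
force: [0.4, -0.3, -0.2]
finger_gap: 0.284
```

drive_tool(plan=[0,0,0.001,0,0,0,0.0015,0,0,0,0.0015,0,0,0,0.0015,0])

```text
clock: 26.3
position: [0.6523, 0.0582, 0.0322]
tcp_rot: [2.313, 2.124, 0.002]
force: [-1.1, 0.1, 7.3]
finger_gap: 0.294
```

Seated at +7 N. I release, rise and swing clear for the final check.

drive_tool(plan=[0,0,0,0,0,0,0,0,0,0,0,0,0,0,0,0,0,0,0,0,0,0,0,0], gripper=75)

```text
clock: 26.9
position: [0.6516, 0.0581, 0.0308]
tcp_rot: [-2.314, -2.125, 0.0]
force: [-0.6, 0.4, 0.2]
finger_gap: 0.749
```

drive_tool(plan=[0,0,-0.03,0,0,0,-0.07,0,0,0,-0.11,0,0,0,-0.15,0,0,0,-0.15,0,0,-0.05,-0.15,0,0,-0.1,-0.15,0,0,-0.15,-0.15,0,0,-0.2,-0.15,0,0,-0.25,-0.15,0])

```text
clock: 27.9
position: [0.4003, 0.0794, 0.1803]
tcp_rot: [-2.314, -2.125, 0.0]
force: [-0.6, 0.2, 0.9]
finger_gap: 0.75
```

drive_tool(plan=[0.0,-0.02,0,0,0.04,-0.02,0,0,0.08,-0.02,0,0,0.12,-0.02,0,0,0.12,-0.02,0,0,0.12,-0.02,0,0])

```text
clock: 28.5
position: [0.3924, 0.201, 0.1805]
tcp_rot: [-2.312, -2.127, 0.001]
force: [0.3, -0.5, 0.6]
finger_gap: 0.749
```

```bash
python3 - <<'E'
from h import *
s=readout.get_state();print(s['clock'],s['position'],s['force'])
p,d=viewer.camera("top");cv2.imwrite("pics/topF.png",p);X=cloud("top",d);X[d<=0]=np.nan;Z=X[...,2]
q,_=viewer.camera("scene");cv2.imwrite("pics/sceneF.png",q)
for k,c in POCK.items():
    m=(np.hypot(X[...,0]-c[0],X[...,1]-c[1])<.034)&(Z>.05)&(Z<.1)
    if m.sum()<20: print(k,"hidden",m.sum());continue
    zt=np.percentile(Z[m],85);m&=Z>zt-.008
    e,r=cv2.minEnclosingCircle(X[m][:,:2].astype(np.float32));print(k,"z %.4f D %.1f off mm"%(zt,2000*r),rk(np.array([e]))-np.array([0,dict(d=-114,c=-38,b=38,a=114)[k]]))
E
```

```text
28.5 [0.3923987  0.20097534 0.18046008] [ 0.33911163 -0.48680788  0.56344096]
d z 0.0823 D 54.9 off mm [[-2.2  0. ]]
c z 0.0779 D 45.6 off mm [[ 0.5 -0.9]]
b z 0.0743 D 38.5 off mm [[ 0.2 -0.2]]
a z 0.0680 D 29.7 off mm [[ 0.7 -0.1]]
```

View pics/topF.png

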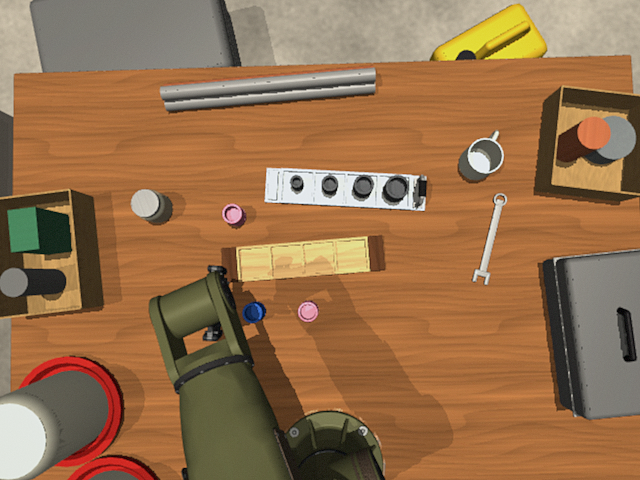

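View pics/sceneF.png

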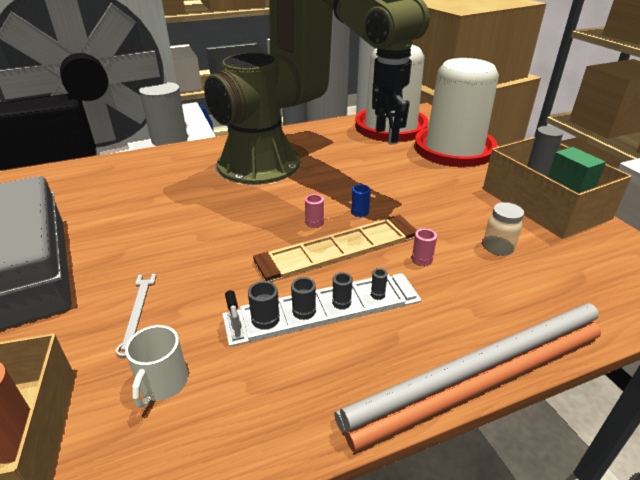

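The final views show the sockets upright in the order d, c, b, a from the handle, at scene pixels (263,303), (303,297), (342,290) and (379,283). The tray is empty. The jar, wrench, mug and look-alikes appear at the same pixels as at the start. The arm touches nothing, so I hand in.

```bash
python3 -c "
from bench import bot
print(bot.sign_off())"
```

```text
the job is handed in; nothing more can be done
None
```

All four sockets now stand upright in the metal rack, each in its own pocket: d (largest) next to the handle, then c, b and a (smallest) at the far end. I handed the job in at about 28.6 s of the 93 s allowed.

**Last checks:**
- **Size and height:** diameters measured 54.9, 45.6, 38.5 and 29.7 mm, and the top heights match sockets standing on the pocket floors.
- **Position:** every socket is within about 2.2 mm of its pocket centre.
- **Surroundings:** the jar, wrench, mug and the blue and pink look-alikes look unmoved, and the tool was clear of everything.
- **Forces:** the largest wrist force I read was about 13 N, taken at the end of each move rather than continuously.

**Disagreements:** the wrist camera placed things about 2–3 mm nearer the robot than the top camera did. I aimed between the two, well inside the pocket clearance. The gripper's opening readings for c and d were also a few millimetres off the true diameters, but every grasp held.

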